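# Index the calibrator carousel and trigger the reader

### The job

Push gently on a spoke of the carousel with one finger until the red-capped vial stands squarely in front of the reader's window, in line with the yellow arrow on the white reader. Once it stands there, press the green button on the reader fully down and let it up again. Only push: do not pinch a spoke, do not touch or lift the vials, never press the button before the red-capped vial is there, and leave the other things on the bench alone.

Things in the scene. Friction and masses are not known exactly. Their poses are not given: they have to be found in the camera images.
- station: round grey base (radius 92 mm, 14 mm thick) fixed to the bench under the carousel, with a white reader on its +y side: 74 mm wide (x), y = 77 to 173 mm, 64 mm tall, black window facing the axis, yellow arrow on top. Origin on the carousel axis at bench level; +y points to the reader (the robot's left, turned up to 40 degrees towards the robot). Behind it a monitor hangs at x = 0.70, from 140 mm up.
- read_spot (a point): reading place: the point 50 mm from the carousel axis straight in front of the middle of the reader's window (station's +y), 30 mm above the bench, where the middle of the underside of the vial to be read belongs
- read_button_top (a point): centre of the top of the green push button on top of the reader, 148 mm from the carousel axis along the station's +y, 86 mm above the bench (its black housing, 40 mm across, ends at 76 mm); 24 mm across, presses straight down
- read_button (a joint): travel of the green button: 0 = up, 0.006 m = fully down; springs back by itself, about 4 N when fully down
- carousel (a joint): turn of the carousel about its upright axis, rad, 0 at every start, positive anticlockwise from above; turns either way (no stop within two turns) against 0.08 N m of friction (0.9 N on a spoke 90 mm out) and stays where a slow push leaves it. Aluminium disc of 68 mm radius, top 30 mm above the bench, three black pockets 14 mm tall, 50 mm from the axis, 120 degrees apart, and a grey hub with the spokes.
- spoke_1: push spoke 1 of 3: level steel bar 10 mm thick with a black ball of 20 mm at its end, fixed to the carousel hub (16 mm radius). Origin on the carousel axis at the bar's centre line, 100 mm above the bench; x outward along the bar: bare from 16 to 104 mm, ball at 117 mm, end at 127 mm; z up. Spokes are 120 degrees apart, midway between the pockets; a finger tip 80 to 90 mm above the bench beside the bar clears the vials (75 mm).
- spoke_2: push spoke 2 of 3: level steel bar 10 mm thick with a black ball of 20 mm at its end, fixed to the carousel hub (16 mm radius). Origin on the carousel axis at the bar's centre line, 100 mm above the bench; x outward along the bar: bare from 16 to 104 mm, ball at 117 mm, end at 127 mm; z up. Spokes are 120 degrees apart, midway between the pockets; a finger tip 80 to 90 mm above the bench beside the bar clears the vials (75 mm).
- spoke_3: push spoke 3 of 3: level steel bar 10 mm thick with a black ball of 20 mm at its end, fixed to the carousel hub (16 mm radius). Origin on the carousel axis at the bar's centre line, 100 mm above the bench; x outward along the bar: bare from 16 to 104 mm, ball at 117 mm, end at 127 mm; z up. Spokes are 120 degrees apart, midway between the pockets; a finger tip 80 to 90 mm above the bench beside the bar clears the vials (75 mm).
- red_vial: small brown glass vial with a white neck and a flat red cap (red band on its label), 22 mm across, 45 mm tall, 18 g, loose in a pocket of the carousel with 1.5 mm play all round; origin at the centre of its underside (30 mm above the bench when seated), z up. Its pocket (and so its bearing) differs from start to start.
- purple_vial: small brown glass vial with a white neck and a flat purple cap (purple band on its label), 22 mm across, 45 mm tall, 18 g, loose in a pocket of the carousel with 1.5 mm play all round; origin at the centre of its underside (30 mm above the bench when seated), z up. Its pocket (and so its bearing) differs from start to start.
- blue_vial: small brown glass vial with a white neck and a flat blue cap (purple band on its label), 22 mm across, 45 mm tall, 18 g, loose in a pocket of the carousel with 1.5 mm play all round; origin at the centre of its underside (30 mm above the bench when seated), z up. Its pocket (and so its bearing) differs from start to start.
- tube_rack: white empty tube rack, 55x137 mm, 49 mm tall, on the robot's left; bystander, loose: must stay where it stands; origin at the centre of its underside
- label_roll: roll of white labels, 58 mm across, 28 mm tall, left and farther back; bystander, loose: must stay where it stands; origin at the centre of its underside
- bottle: white reagent bottle with a blue screw cap, 35x58 mm, 78 mm tall, at the back right, behind the carousel; bystander, loose: must stay where it stands; origin at the centre of its underside
- tape: roll of tan adhesive tape, 98 mm across, 25 mm tall, at the back near the monitor; bystander, loose: must stay where it stands; origin at the centre of its underside

How it is judged (in metres and radians):
On the way, in this order (a step that is already met when the one before it is completed fails the run):
1. the red-capped vial stands still at the reading place (horizontal distance between red_vial and read_spot below 0.008 m and velocity of joint carousel between -0.1 and 0.1 rad/s), for 0.3 s.
2. the green button is pressed fully down (horizontal distance between red_vial and read_spot below 0.008 m and value of joint read_button above 0.0045 m), for 0.05 s.
At the end, for the whole second after the job is handed in: The red-capped vial's middle is within 8 mm (horizontally) of the reading place, the carousel is at rest, the button has come up again (under 1.5 mm) after a press of at least 4.5 mm, and all three vials stand upright (within 0.25 rad) in their pockets, bottoms 26 to 36 mm above the bench (horizontal distance between red_vial and read_spot below 0.008 m and value of joint read_button below 0.0015 m and velocity of joint carousel between -0.05 and 0.05 rad/s and z of red_vial in the frame of station between 0.026 and 0.036 m and angle between each of red_vial, purple_vial, blue_vial's own z axis and vertical below 0.25 rad and z of purple_vial in the frame of station between 0.026 and 0.036 m and z of blue_vial in the frame of station between 0.026 and 0.036 m); the robot touches nothing.
It fails at once if a vial is lifted out of its pocket, tipped, or pressed on by the fingers (over 1 N) (not (z of red_vial in the frame of station between 0.026 and 0.036 m and angle between each of red_vial, purple_vial, blue_vial's own z axis and vertical below 0.25 rad and z of purple_vial in the frame of station between 0.026 and 0.036 m and z of blue_vial in the frame of station between 0.026 and 0.036 m) or contact force between the fingers and red_vial above 1 N or contact force between the fingers and purple_vial above 1 N or contact force between the fingers and blue_vial above 1 N).
It fails at once if a spoke is pinched between the fingers ((contact force between the fingers and spoke_1 above 1 N and y of the grasp point in the frame of spoke_1 between -0.004 and 0.004 m and x of the grasp point in the frame of spoke_1 between 0 and 0.14 m and z of the grasp point in the frame of spoke_1 between -0.025 and 0.015 m) or (contact force between the fingers and spoke_2 above 1 N and y of the grasp point in the frame of spoke_2 between -0.004 and 0.004 m and x of the grasp point in the frame of spoke_2 between 0 and 0.14 m and z of the grasp point in the frame of spoke_2 between -0.025 and 0.015 m) or (contact force between the fingers and spoke_3 above 1 N and y of the grasp point in the frame of spoke_3 between -0.004 and 0.004 m and x of the grasp point in the frame of spoke_3 between 0 and 0.14 m and z of the grasp point in the frame of spoke_3 between -0.025 and 0.015 m)).
It fails at once if a spoke is pushed with more than 15 N (contact force between the fingers and spoke_1 above 15 N or contact force between the fingers and spoke_2 above 15 N or contact force between the fingers and spoke_3 above 15 N).
It fails at once if the button is pressed (over 3 mm) while the red-capped vial is more than 10 mm from the reading place (value of joint read_button above 0.003 m and horizontal distance between red_vial and read_spot above 0.01 m).
It fails at once if a bystander (tube rack, label roll, bottle, tape) is moved more than 15 mm (distance of any of tube_rack, label_roll, bottle, tape from where it was at the start of the episode above 0.015 m).
It also fails if it takes over 72 s, if anything falls off the work surface, if the arm or the gripper's body presses on something with over 40 N, if the wrist force passes 120 N, or if a joint passes its speed limit or range.

### The arm

A 6-joint arm with a two-finger parallel gripper is mounted at the origin on a cart in front of the work surface, level with it; the furniture and walls round the work are solid. World frame = base frame: x ahead of the robot, y to its left, z up, the work surface at z = 0. Lengths are in m, angles in degrees, forces in N, time in s.
With the tool pointing down it reaches from about 0.375 to 0.9 m from the base axis. Payload 3.1 kg.
Tool frame: the origin (TCP) lies midway between the tips of the shut fingers; the grasp point (between the pads) lies 19 mm behind it; x points along the fingers, y is the direction in which the jaws open and shut, and the axes are right-handed (so a half turn about x gives the same grasp; the last joint's range is limited). The gripper opens to 87 mm and grips with 3 to 60 N. Pads are 19 mm wide; open, the fingers measure 117 mm over their backs; the gripper's body (75 mm by 190 mm) begins 51 mm behind the grasp point.
Start: joints at [61.965, 30.224, 82.088, -0, 67.689, -10.227], TCP at [0.191, 0.595, 0.223] pointing down, gripper open.
Joint ranges: [-176.69, 176.69], [-43.24, 126.21], [12.49, 139.97], [-82, 262], [0, 151.66], [-163.58, 163.58]. Speed limits (degrees/s): [159.86, 159.86, 180, 180, 180, 180].

### API

Orientations are given as a 3x3 rotation matrix whose columns are the frame's x, y, z axes.
In Python, from rig import bot gives the robot as it stands.
- The arm moves only by the tool play_rows, never from a script. Its argument "motion" is a list of rows, each a list of 3 entries, a list of its own where there are three numbers: the shift along the tool's x, y, z in mm, then the turn, a rotation vector about the tool's x, y, z in degrees, then the opening, from 0 (shut) to 1 (fully open). A call has 1 to 8 rows; each row is the pose to reach, as a shift and turn from the pose commanded when the call began, along the tool's axes at that moment; what a row does not reach only later rows make up. A row lasts 1/10 s, in which the tool goes at most 50 mm and 8.59 degrees, less where a joint would pass 70% of its speed; a pose out of reach is approached as far as the arm can. A call with a gripper value outside its range is refused whole. The fingers move at their own pace and stop on an object; the grip force is fixed at half the most. Time passes only in rows, so rows that repeat a pose let the fingers close. It gives the time, the measured TCP pose, the force and the opening at its end, in the units of the state.
- bot.read_state(): the state, without advancing time (a new reading comes with each control period).
- bot.capture(name): name is "scene" or "top"; returns a dict with "img" (420x560x3 uint8, blue, green, red), "mtx" (3x3 intrinsics, pixels), "rvec" (rotation vector, rad) and "tvec" (3), from world to camera coordinates, as OpenCV has them. Camera axes: x right, y down, z forward; pixel columns grow to the right and rows downward; lengths in m; the calibration is good to about 2 mm. A picture is of the moment at which its call begins. There is no depth.
- bot.hand_in(): hands the job in, once; it reports no verdict.
The state is a dict: "time_s": time; "joint_positions": joint angles; "qvel": joint speeds; "tau": joint torques, N m; "position": TCP position; "tcp_rot": TCP orientation; "force": force on the tool from outside, world axes, zero at the start; "moment": the same for the moment, N m; "opening": opening from 0.0 (shut) to 1.0 (fully open).
Only numpy, scipy, OpenCV 4.12 (cv2) and the standard library are available. Lean on these libraries where they do the work, as an engineer would, in place of code of your own. Each camera call takes 0.05 s, during which the arm holds its last target.

## Working session

There is one attempt and no reset: what is moved stays moved. The work goes in short steps, Python scripts to look and compute and a tool call to move; the robot and the scene stay as the last step left them, time stands still between calls to the robot, and variables do not carry over. Pictures are saved under pics/ and viewed, and the job is handed in when it is done.

Besides the shell and the picture viewer there is one more tool, called after "Request:" as name(argument=value, ...), one argument or row to a line, values as JSON. play_rows: Moves the arm, as the interface text tells. Its arguments: {"type":"object","properties":{"motion":{"type":"array"}},"required":["motion"]}

```bash
mkdir -p pics; ls; python3 - <<'E'
from rig import bot
import cv2
s=bot.read_state();print(s)
for n in("scene","top"):
    c=bot.capture(n);cv2.imwrite(f"pics/{n}0.png",c["img"]);print(n,c["mtx"],c["rvec"],c["tvec"])
E
```

```text
pics
{'time_s': 0.0, 'joint_positions': array([ 6.19652463e+01,  3.02786001e+01,  8.21587247e+01,  5.31240780e-05,
        6.76871199e+01, -1.02288626e+01]), 'qvel': array([-0.04190017,  0.07191095, -0.03922847, -0.05676087,  0.00714921,
       -0.08563178]), 'tau': array([ 6.67779568e-04, -4.40044713e+01, -1.76595962e+01,  6.33548666e-02,
        5.80525026e-02, -1.47984233e-04]), 'position': array([0.19075315, 0.59439736, 0.22156257]), 'tcp_rot': array([[-1.02159769e-03,  3.05792445e-01,  9.52097651e-01],
       [-1.91671250e-03,  9.52095800e-01, -3.05793907e-01],
       [-9.99997641e-01, -2.13729582e-03, -3.86542670e-04]]), 'force': array([0.08960264, 0.55069259, 0.13228941]), 'moment': array([0.00136318, 0.02480055, 0.0178949 ]), 'opening': 0.9984669701766767}
scene [[394.16489002   0.         281.68820795]
 [  0.         394.16489002 215.11902585]
 [  0.           0.           1.        ]] [ 1.93159218 -0.94913332  0.54620723] [-0.32535427  0.38431026  0.42060617]
top [[410.33329185   0.         281.98467483]
 [  0.         410.33329185 212.20342056]
 [  0.           0.           1.        ]] [ 2.11049397 -2.15142405  0.18501398] [0.08931856 0.66176183 0.98604342]
```

View pics/scene0.png

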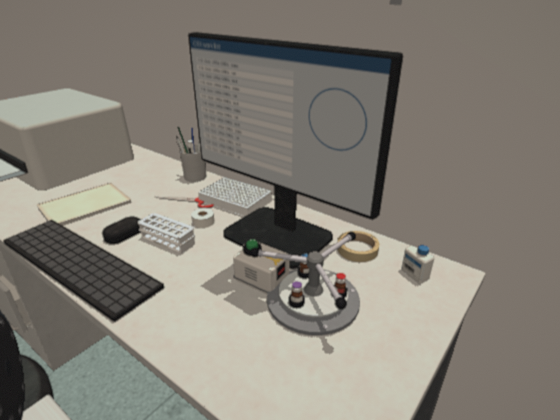

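View pics/top0.png

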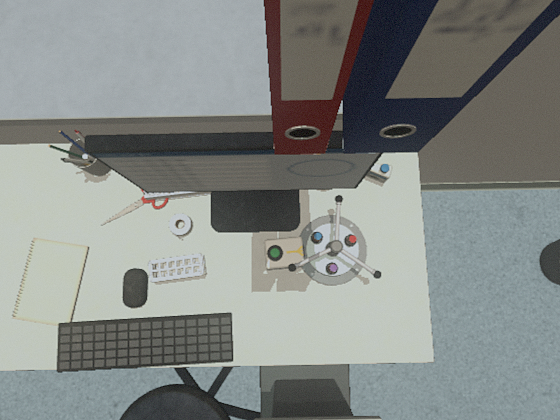

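The top view shows the hub near (335,247), the ball ends at (339,199), (377,274) and (292,267), the red cap at (351,240), purple at (332,268), blue at (317,237), and the green button at (275,253). I'll measure these precisely.

```bash
cat > h.py <<'E'
import numpy as np,cv2
def ray(c,uv):
    R=cv2.Rodrigues(np.array(c["rvec"]))[0];t=np.array(c["tvec"]).ravel()
    o=-R.T@t;p=cv2.undistortPoints(np.array([[uv]],float),c["mtx"],None).ravel()
    return o,R.T@np.array([p[0],p[1],1.])
def onz(c,uv,z):
    o,d=ray(c,uv);return o+d*(z-o[2])/d[2]
def proj(c,P):
    return cv2.projectPoints(np.array(P,float).reshape(-1,3),c["rvec"],c["tvec"],c["mtx"],None)[0].reshape(-1,2)
def blobs(c,lo,hi,box,amin=15):
    h=cv2.cvtColor(c["img"],cv2.COLOR_BGR2HSV);m=cv2.inRange(h,np.array(lo),np.array(hi))
    k=np.zeros_like(m);x0,y0,x1,y1=box;k[y0:y1,x0:x1]=m[y0:y1,x0:x1]
    n,_,st,ce=cv2.connectedComponentsWithStats(k)
    return [(ce[i].round(2),st[i].tolist()) for i in range(1,n) if st[i][4]>=amin]
E
python3 - <<'E'
from rig import bot
from h import *
c=bot.capture("top");b=(250,185,400,300)
print(onz(c,(281,212),0), ray(c,(281,212))[0])
for n,lo,hi,z in[("red",(0,120,70),(6,255,255),.075),("red2",(174,120,70),(180,255,255),.075),("blue",(100,90,50),(120,255,255),.075),("purp",(125,50,50),(165,255,255),.075),("green",(50,90,30),(85,255,255),.086),("yel",(15,90,100),(32,255,255),.064),("black",(0,0,0),(180,255,45),.1)]:
    for ce,st in blobs(c,lo,hi,b,8): print(n,ce,st,onz(c,ce,z).round(4))
im=c["img"][185:305,245:405];cv2.imwrite("pics/t1.png",cv2.resize(im,None,fx=5,fy=5,interpolation=cv2.INTER_CUBIC))
c=bot.capture("scene")
im=c["img"][220:340,220:380];cv2.imwrite("pics/s1.png",cv2.resize(im,None,fx=5,fy=5,interpolation=cv2.INTER_CUBIC))
E
```

```text
[0.67400268 0.07911921 0.        ] [0.48370999 0.07849932 1.08538043]
red [352.1  238.33] [349, 235, 7, 8, 39] [ 0.5914 -0.0954  0.075 ]
blue [317.77 235.6 ] [314, 232, 8, 8, 40] [ 0.5998 -0.0108  0.075 ]
purp [333.15 267.63] [330, 264, 7, 8, 41] [ 0.5205 -0.0457  0.075 ]
green [274.43 252.21] [270, 248, 9, 9, 58] [0.56   0.0969 0.086 ]
yel [297.02 251.02] [287, 246, 17, 10, 52] [0.5636 0.0411 0.064 ]
black [261.33 191.5 ] [257, 190, 9, 6, 12] [0.7086 0.1265 0.1   ]
black [275.82 190.11] [264, 190, 25, 2, 28] [0.7114 0.0908 0.1   ]
black [297.92 194.67] [297, 190, 2, 11, 12] [0.6989 0.0367 0.1   ]
```

View pics/t1.png

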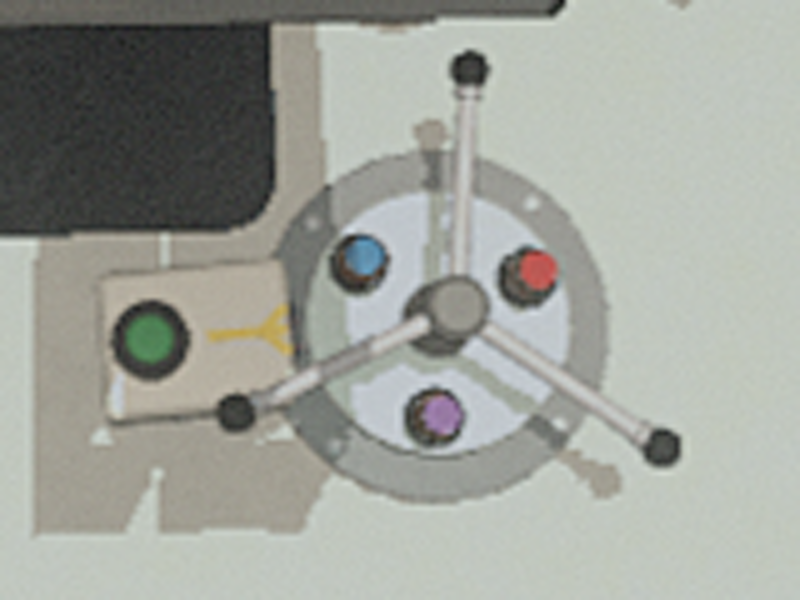

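View pics/s1.png

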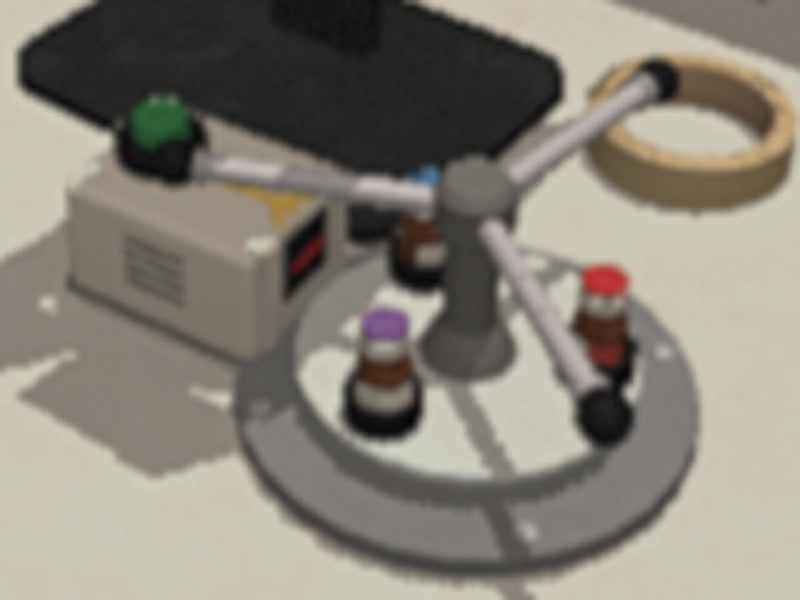

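The measurements check out. The axis is at about (0.5706, -0.0506), the caps are at 49–50 mm radius, and the button is 147.9 mm out. Station +y bears 94.1°, red bears −65.5°, and the spokes bear −5.5°, 114.5° and 234.5°. Red needs about +159.6°. I can do that in one push on the 114.5° spoke, round the near side to about 274°.

First I'll square the tool and shut the fingers.

Request:
play_rows(
  motion=[
    [[0,0,0],[-6,0,0],0],
    [[0,0,0],[-12,0,0],0],
    [[0,0,0],[-17.8,0,0],0],
    [[0,0,0],[-17.8,0,0],0],
    [[0,0,0],[-17.8,0,0],0],
  ],
)

```text
time_s: 0.7
position: [0.191, 0.5949, 0.2224]
tcp_rot: [[-0.0, 0.002, 1.0], [-0.0, 1.0, -0.002], [-1.0, -0.0, -0.0]]
force: [0.2, -0.2, -0.1]
opening: 0.628
```

Request:
play_rows(
  motion=[
    [[0,-30,20],[0,0,0],0],
    [[0,-65,44],[0,0,0],0],
    [[0,-105,70],[0,0,0],0],
    [[0,-145,97],[0,0,0],0],
    [[0,-185,124],[0,0,0],0],
    [[0,-225,150],[0,0,0],0],
    [[0,-260,174],[0,0,0],0],
    [[0,-290,194],[0,0,0],0],
  ],
)

```text
time_s: 1.5
position: [0.3862, 0.3031, 0.2228]
tcp_rot: [[0.001, 0.003, 1.0], [0.0, 1.0, -0.003], [-1.0, 0.0, 0.001]]
force: [-0.2, -0.2, 0.0]
opening: 0.009
```

Request:
play_rows(
  motion=[
    [[0,-35,24],[0,0,0],0],
    [[0,-75,50],[0,0,0],0],
    [[0,-115,77],[0,0,0],0],
    [[0,-155,104],[0,0,0],0],
    [[0,-195,130],[0,0,0],0],
    [[0,-230,154],[0,0,0],0],
    [[0,-250,170],[0,0,0],0],
    [[0,-266,178],[0,0,0],0],
  ],
)

```text
time_s: 2.3
position: [0.5646, 0.037, 0.2226]
tcp_rot: [[0.001, 0.003, 1.0], [-0.0, 1.0, -0.003], [-1.0, -0.0, 0.001]]
force: [0.5, 0.3, -0.3]
opening: 0.007
```

Request:
play_rows(
  motion=[
    [[30,0,0],[0,0,0],0],
    [[60,0,0],[0,0,0],0],
    [[85,0,0],[0,0,0],0],
    [[100,0,0],[0,0,0],0],
    [[100,0,0],[0,0,0],0],
  ],
)

```text
time_s: 2.8
position: [0.5606, 0.0397, 0.1204]
tcp_rot: [[-0.006, 0.0, 1.0], [0.001, 1.0, -0.0], [-1.0, 0.001, -0.006]]
force: [-0.6, -0.3, 1.3]
opening: 0.004
```

```bash
cat > look.py <<'E'
import sys
from rig import bot
from h import *
n=sys.argv[1]
a=bot.capture("top");b=bot.capture("scene")
A=cv2.resize(a["img"][185:305,245:405],None,fx=3.5,fy=3.5,interpolation=cv2.INTER_CUBIC)
B=cv2.resize(b["img"][180:340,200:400],None,fx=2.8,fy=2.625,interpolation=cv2.INTER_CUBIC)
cv2.imwrite(f"pics/{n}.png",cv2.resize(np.vstack([A[:, :560],B]),None,fx=.7,fy=.7))
C=np.array([.5706,-.0506])
for nm,lo,hi,z in[("red",(0,120,70),(6,255,255),.075),("blue",(100,90,50),(120,255,255),.075),("purp",(125,50,50),(165,255,255),.075)]:
    for ce,st in blobs(a,lo,hi,(280,200,390,300),12):
        p=onz(a,ce,z)[:2]-C; print(nm,st,(p*1e3).round(1),"r",(np.hypot(*p)*1e3).round(1),"brg",np.degrees(np.arctan2(p[1],p[0])).round(1))
s=bot.read_state();print(s["time_s"],s["position"].round(4),s["force"].round(2))
E
python3 look.py d1
```

```text
red [349, 235, 7, 8, 41] [ 20.5 -44.8] r 49.3 brg -65.4
2.9 [0.5628 0.0394 0.1227] [0.45 0.37 0.95]
```

View pics/d1.png

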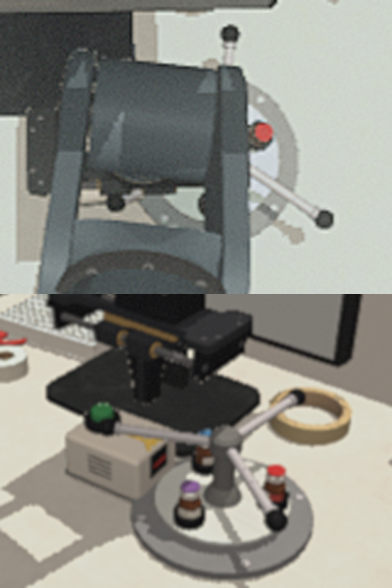

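The finger is behind the spoke, clear of it. Top view is mostly hidden by the arm, but the scene view shows all of it. I'll lower the tip and compute the arc waypoints.

Request:
play_rows(
  motion=[
    [[15,0,0],[0,0,0],0],
    [[28,0,0],[0,0,0],0],
    [[36,0,0],[0,0,0],0],
    [[36,0,0],[0,0,0],0],
    [[36,0,0],[0,0,0],0],
  ],
)

```text
time_s: 3.4
position: [0.5631, 0.039, 0.0867]
tcp_rot: [[0.0, 0.0, 1.0], [-0.0, 1.0, -0.0], [-1.0, -0.0, 0.0]]
force: [0.1, 0.2, -0.4]
opening: 0.0
```

```bash
cat > arc.py <<'E'
import numpy as np
from rig import bot
s=bot.read_state();print(s["time_s"],s["position"].round(4),s["force"].round(2))
C=np.array([570.6,-50.6]);P0=s["position"][:2]*1e3
def p(th,r=82,ex=0):
    a=np.radians(th);u=np.array([np.cos(a),np.sin(a)]);t=np.array([-u[1],u[0]])
    return C+r*u-(5+ex+15*abs(t[1])+9.5*abs(t[0]))*t
for th in list(range(112,275,4)): print(th,(p(th)).round(0), "sh y,z",(p(th)-P0)[::-1].round(0))
E
python3 arc.py
```

```text
3.4 [0.5631 0.039  0.0867] [ 0.06  0.21 -0.37]
112 [558.  33.] sh y,z [-6. -5.]
116 [553.  32.] sh y,z [ -7. -10.]
120 [548.  31.] sh y,z [ -8. -16.]
124 [542.  29.] sh y,z [-10. -21.]
128 [537.  27.] sh y,z [-12. -26.]
132 [532.  25.] sh y,z [-14. -31.]
136 [527.  22.] sh y,z [-17. -36.]
140 [522.  19.] sh y,z [-20. -41.]
144 [518.  16.] sh y,z [-23. -46.]
148 [513.  12.] sh y,z [-27. -50.]
152 [509.   8.] sh y,z [-31. -54.]
156 [505.   3.] sh y,z [-36. -58.]
160 [501.  -2.] sh y,z [-41. -62.]
164 [498.  -7.] sh y,z [-46. -65.]
168 [495. -12.] sh y,z [-51. -68.]
172 [492. -18.] sh y,z [-57. -71.]
176 [490. -24.] sh y,z [-63. -73.]
180 [489. -31.] sh y,z [-70. -75.]
184 [487. -36.] sh y,z [-75. -76.]
188 [486. -41.] sh y,z [-80. -77.]
192 [486. -46.] sh y,z [-85. -77.]
196 [486. -52.] sh y,z [-91. -77.]
200 [486. -58.] sh y,z [-97. -77.]
204 [487. -63.] sh y,z [-102.  -77.]
208 [488. -69.] sh y,z [-108.  -76.]
212 [489. -75.] sh y,z [-114.  -74.]
216 [491. -80.] sh y,z [-119.  -72.]
220 [493. -86.] sh y,z [-125.  -70.]
224 [496. -91.] sh y,z [-130.  -67.]
228 [499. -97.] sh y,z [-136.  -64.]
232 [ 503. -102.] sh y,z [-141.  -60.]
236 [ 507. -107.] sh y,z [-146.  -56.]
240 [ 512. -111.] sh y,z [-150.  -51.]
244 [ 517. -115.] sh y,z [-155.  -47.]
248 [ 522. -119.] sh y,z [-158.  -41.]
252 [ 528. -123.] sh y,z [-162.  -36.]
256 [ 533. -126.] sh y,z [-165.  -30.]
260 [ 540. -128.] sh y,z [-167.  -23.]
264 [ 546. -130.] sh y,z [-169.  -17.]
268 [ 553. -132.] sh y,z [-171.  -10.]
272 [ 558. -133.] sh y,z [-172.   -5.]
```

Request:
play_rows(
  motion=[
    [[0,-6,-4],[0,0,0],0],
    [[0,-6,-7],[0,0,0],0],
    [[0,-7,-10],[0,0,0],0],
    [[0,-7,-13],[0,0,0],0],
    [[0,-8,-16],[0,0,0],0],
    [[0,-10,-21],[0,0,0],0],
    [[0,-12,-26],[0,0,0],0],
    [[0,-14,-31],[0,0,0],0],
  ],
)

```text
time_s: 4.2
position: [0.5317, 0.0249, 0.0866]
tcp_rot: [[0.0, 0.0, 1.0], [-0.0, 1.0, -0.0], [-1.0, -0.0, 0.0]]
force: [1.7, -0.2, -0.4]
opening: 0.008
```

```bash
python3 look.py p1
```

```text
red [346, 231, 7, 7, 24] [ 33.6 -40. ] r 52.3 brg -50.0
4.3 [0.5305 0.0249 0.0864] [0.13 0.12 0.61]
```

View pics/p1.png

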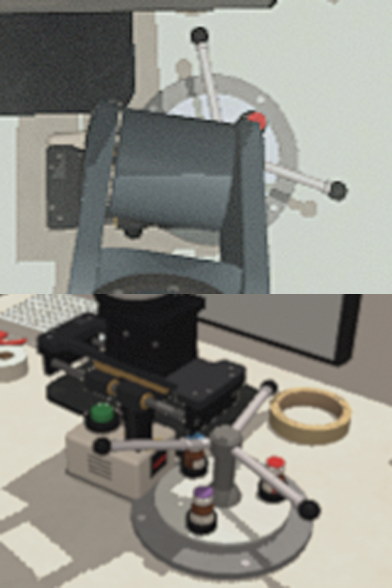

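The spoke is being pushed: red went from −65° to about −50°, with 1.7 N of force. I'll continue the arc.

Request:
play_rows(
  motion=[
    [[0,-3,-5],[0,0,0],0],
    [[0,-6,-10],[0,0,0],0],
    [[0,-9,-15],[0,0,0],0],
    [[0,-13,-19],[0,0,0],0],
    [[0,-17,-23],[0,0,0],0],
    [[0,-22,-27],[0,0,0],0],
    [[0,-27,-31],[0,0,0],0],
    [[0,-32,-34],[0,0,0],0],
  ],
)

```text
time_s: 5.1
position: [0.4974, -0.0074, 0.0865]
tcp_rot: [[-0.001, 0.0, 1.0], [0.0, 1.0, -0.0], [-1.0, 0.0, -0.001]]
force: [1.6, 0.6, 0.1]
opening: 0.006
```

Request:
play_rows(
  motion=[
    [[0,-5,-3],[0,0,0],0],
    [[0,-11,-6],[0,0,0],0],
    [[0,-17,-8],[0,0,0],0],
    [[0,-24,-10],[0,0,0],0],
    [[0,-29,-11],[0,0,0],0],
    [[0,-34,-12],[0,0,0],0],
    [[0,-39,-12],[0,0,0],0],
    [[0,-45,-12],[0,0,0],0],
  ],
)

```text
time_s: 5.9
position: [0.4859, -0.0522, 0.0865]
tcp_rot: [[-0.0, -0.0, 1.0], [0.0, 1.0, 0.0], [-1.0, 0.0, -0.0]]
force: [-0.1, 1.5, -0.5]
opening: 0.005
```

```bash
python3 look.py p2
```

```text
red [326, 224, 7, 8, 40] [48.3 11.4] r 49.6 brg 13.3
blue [317, 258, 7, 7, 40] [-33.3  35.7] r 48.8 brg 133.0
purp [351, 249, 7, 6, 26] [-12.7 -48.4] r 50.0 brg -104.7
6.0 [ 0.486  -0.0529  0.0865] [-0.86  0.36  0.17]
```

View pics/p2.png

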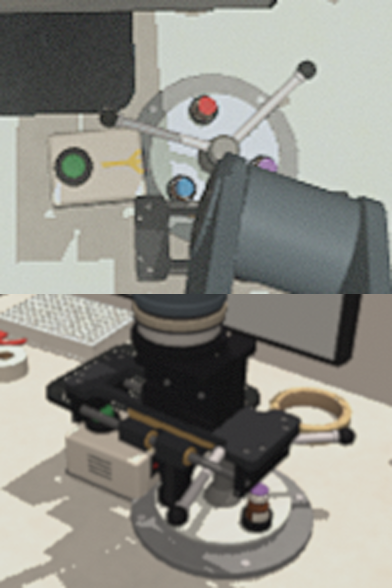

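Red is now at about 13°, so the actual turn is about 3° behind the plan. Continuing.

Request:
play_rows(
  motion=[
    [[0,-6,0],[0,0,0],0],
    [[0,-11,0],[0,0,0],0],
    [[0,-17,1],[0,0,0],0],
    [[0,-23,3],[0,0,0],0],
    [[0,-28,5],[0,0,0],0],
    [[0,-34,7],[0,0,0],0],
    [[0,-39,10],[0,0,0],0],
    [[0,-45,13],[0,0,0],0],
  ],
)

```text
time_s: 6.8
position: [0.499, -0.0974, 0.0865]
tcp_rot: [[-0.001, 0.0, 1.0], [0.0, 1.0, -0.0], [-1.0, 0.0, -0.001]]
force: [-0.5, 2.0, -0.4]
opening: 0.006
```

Request:
play_rows(
  motion=[
    [[0,-5,4],[0,0,0],0],
    [[0,-10,8],[0,0,0],0],
    [[0,-14,13],[0,0,0],0],
    [[0,-19,17],[0,0,0],0],
    [[0,-22,23],[0,0,0],0],
    [[0,-26,28],[0,0,0],0],
    [[0,-29,34],[0,0,0],0],
    [[0,-30,37],[0,0,0],0],
  ],
)

```text
time_s: 7.6
position: [0.5369, -0.1276, 0.0866]
tcp_rot: [[0.001, 0.0, 1.0], [-0.001, 1.0, -0.0], [-1.0, -0.001, 0.001]]
force: [-1.9, 1.1, -0.2]
opening: 0.006
```

```bash
python3 look.py p3
```

```text
red [311, 240, 8, 8, 41] [ 9.  48.5] r 49.3 brg 79.5
purp [344, 228, 7, 7, 36] [ 38.  -32.4] r 49.9 brg -40.4
7.7 [ 0.5369 -0.1275  0.0866] [-0.14 -0.2  -0.03]
```

View pics/p3.png

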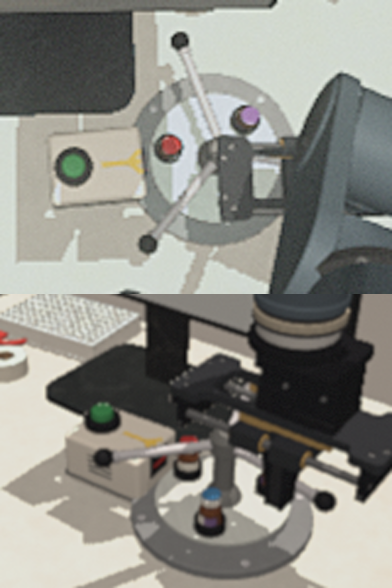

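Red is at 79.5° with a target of 94.1°, so about 21 mm of finger travel remains. I'll go slowly for 16 mm, then measure.

Request:
play_rows(
  motion=[
    [[0,-1,3],[0,0,0],0],
    [[0,-2,6],[0,0,0],0],
    [[0,-3,9],[0,0,0],0],
    [[0,-3,12],[0,0,0],0],
    [[0,-4,14],[0,0,0],0],
    [[0,-4,16],[0,0,0],0],
    [[0,-4,16],[0,0,0],0],
  ],
)

```text
time_s: 8.4
position: [0.5525, -0.1312, 0.0866]
tcp_rot: [[0.001, 0.0, 1.0], [-0.0, 1.0, -0.0], [-1.0, -0.0, 0.001]]
force: [-0.3, -0.5, -0.0]
opening: 0.006
```

```bash
python3 look.py p4; python3 - <<'E'
from rig import bot
from h import *
c=bot.capture("top")
for n,lo,hi,z in[("green",(50,90,30),(85,255,255),.086),("yel",(15,90,100),(32,255,255),.064),("red",(0,120,70),(6,255,255),.075)]:
    for ce,st in blobs(c,lo,hi,(250,200,390,300),8):print(n,ce,st,onz(c,ce,z).round(4))
c=bot.capture("scene")
for n,lo,hi,z in[("green",(50,90,30),(85,255,255),.086),("red",(0,130,70),(5,255,255),.075),("red2",(172,130,70),(180,255,255),.075)]:
    for ce,st in blobs(c,lo,hi,(220,220,380,340),8):print("scene",n,ce,st,onz(c,ce,z).round(4))
print(proj(c,[[.567,0,.075]]))
E
```

```text
red [311, 244, 8, 7, 43] [ 0.5 49.6] r 49.6 brg 89.4
purp [341, 226, 7, 7, 36] [ 43.4 -25.2] r 50.2 brg -30.1
8.5 [ 0.5525 -0.1312  0.0867] [ 0.98  0.51 -0.01]
green [274.52 252.16] [271, 248, 8, 9, 56] [0.5601 0.0967 0.086 ]
yel [296.98 250.94] [287, 246, 17, 10, 48] [0.5638 0.0412 0.064 ]
red [314.18 247.34] [311, 244, 8, 8, 44] [ 0.5709 -0.001   0.075 ]
scene green [251.43 244.75] [246, 240, 12, 10, 102] [0.5518 0.092  0.086 ]
scene red [292.58 260.65] [289, 259, 9, 4, 26] [0.572  0.0027 0.075 ]
[[292.19929912 262.39818722]]
```

View pics/p4.png

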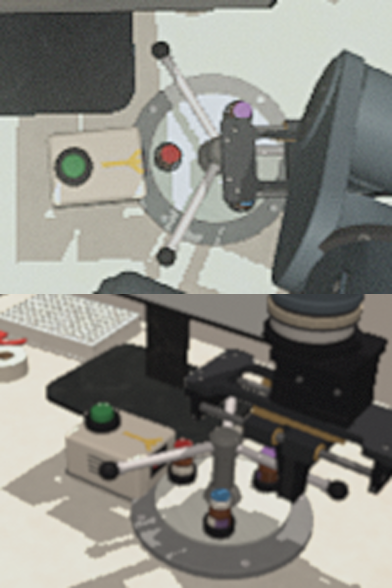

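Red is now about 4 mm short in x: 0.5709 against 0.567. That needs roughly 6.5 mm more at the finger.

Request:
play_rows(
  motion=[
    [[0,0,2],[0,0,0],0],
    [[0,-1,4],[0,0,0],0],
    [[0,-1,5.5],[0,0,0],0],
    [[0,-1,6.5],[0,0,0],0],
    [[0,-1,6.5],[0,0,0],0],
    [[0,-1,6.5],[0,0,0],0],
  ],
)

```text
time_s: 9.2
position: [0.5586, -0.132, 0.0865]
tcp_rot: [[0.0, 0.0, 1.0], [-0.0, 1.0, -0.0], [-1.0, -0.0, 0.0]]
force: [-1.4, 0.9, -0.4]
opening: 0.003
```

```bash
python3 look.py p5
```

```text
red [311, 245, 8, 8, 44] [-3.9 49.2] r 49.4 brg 94.5
blue [344, 263, 6, 5, 17] [-45.4 -29.4] r 54.1 brg -147.0
purp [339, 226, 7, 4, 25] [ 47.8 -20.8] r 52.1 brg -23.5
9.3 [ 0.5586 -0.132   0.0865] [-1.01 -0.68 -0.33]
```

Red is at 94.5°, on target. I'll back off and lift, then look with the arm clear.

Request:
play_rows(
  motion=[
    [[0,0,-4],[0,0,0],0],
    [[0,-2,-14],[0,0,0],0],
    [[0,-4,-24],[0,0,0],0],
    [[-10,-4,-26],[0,0,0],0],
    [[-40,-4,-26],[0,0,0],0],
    [[-75,-4,-26],[0,0,0],0],
    [[-105,-4,-26],[0,0,0],0],
    [[-120,-4,-26],[0,0,0],0],
  ],
)

```text
time_s: 10.1
position: [0.5337, -0.1368, 0.2103]
tcp_rot: [[0.005, 0.0, 1.0], [-0.003, 1.0, -0.0], [-1.0, -0.003, 0.005]]
force: [0.5, -0.1, 1.1]
opening: 0.004
```

```bash
python3 look.py p6
```

```text
red [311, 246, 8, 7, 41] [-3.8 49.2] r 49.3 brg 94.4
blue [344, 261, 3, 6, 15] [-41.  -24.7] r 47.9 brg -148.9
purp [339, 226, 7, 7, 43] [ 44.8 -21.2] r 49.6 brg -25.3
10.2 [ 0.5341 -0.1369  0.2099] [1.03 0.37 0.29]
```

View pics/p6.png

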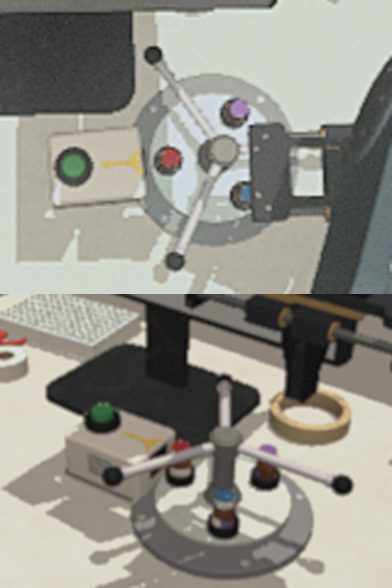

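Red stands in line with the arrow and the carousel stayed put. Next I'll move over the button.

Request:
play_rows(
  motion=[
    [[0,25,3],[0,0,0],0],
    [[0,60,7],[0,0,0],0],
    [[0,100,12],[0,0,0],0],
    [[0,140,16],[0,0,0],0],
    [[0,180,21],[0,0,0],0],
    [[0,210,25],[0,0,0],0],
    [[0,228,27],[0,0,0],0],
    [[0,233,27],[0,0,0],0],
  ],
)

```text
time_s: 11.0
position: [0.5587, 0.0989, 0.2055]
tcp_rot: [[-0.002, -0.002, 1.0], [0.0, 1.0, 0.002], [-1.0, 0.0, -0.002]]
force: [-0.4, 0.5, -0.5]
opening: 0.005
```

Request:
play_rows(
  motion=[
    [[20,0,0],[0,0,0],0],
    [[50,0,0],[0,0,0],0],
    [[80,0,0],[0,0,0],0],
    [[100,0,0],[0,0,0],0],
    [[106,0,0],[0,0,0],0],
    [[106,0,0],[0,0,0],0],
    [[106,0,0],[0,0,0],0],
  ],
)

```text
time_s: 11.7
position: [0.5602, 0.0965, 0.1012]
tcp_rot: [[0.001, 0.001, 1.0], [-0.0, 1.0, -0.001], [-1.0, -0.0, 0.001]]
force: [0.1, 0.3, 0.0]
opening: 0.005
```

```bash
python3 look.py p7
```

```text
blue [343, 260, 7, 8, 40] [-41.4 -27.9] r 49.9 brg -146.1
purp [339, 226, 7, 7, 40] [ 44.9 -21.3] r 49.8 brg -25.4
11.8 [0.5605 0.0968 0.1018] [ 0.29 -1.61 -0.42]
```

View pics/p7.png

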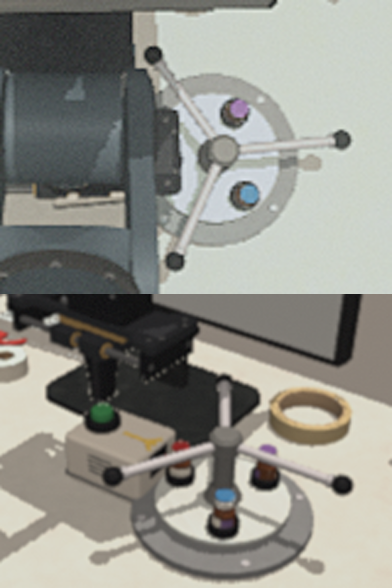

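The fingertip is centred 15 mm over the green button, and the caps give a consistent bearing (red ≈ 94.3°). I'll press about 6.5 mm deep, hold, and let it up.

Request:
play_rows(
  motion=[
    [[8,0,0],[0,0,0],0],
    [[14,0,0],[0,0,0],0],
    [[17,0,0],[0,0,0],0],
    [[19,0,0],[0,0,0],0],
    [[21,0,0],[0,0,0],0],
    [[22,0,0],[0,0,0],0],
    [[22,0,0],[0,0,0],0],
    [[22,0,0],[0,0,0],0],
  ],
)

```text
time_s: 12.6
position: [0.5597, 0.097, 0.0802]
tcp_rot: [[0.001, -0.0, 1.0], [-0.0, 1.0, 0.0], [-1.0, -0.0, 0.001]]
force: [-3.1, 0.1, 12.0]
opening: 0.005
```

The force of 12 N at z = 0.0802 is well above the 4 N spring, so the button is at its stop. Releasing now.

Request:
play_rows(
  motion=[
    [[-3,0,0],[0,0,0],0],
    [[-12,0,0],[0,0,0],0],
    [[-40,0,0],[0,0,0],0],
    [[-80,0,0],[0,0,0],0],
    [[-115,0,0],[0,0,0],0],
    [[-130,0,0],[0,0,0],0],
  ],
)

```text
time_s: 13.2
position: [0.561, 0.0971, 0.2121]
tcp_rot: [[0.005, -0.0, 1.0], [-0.0, 1.0, 0.0], [-1.0, -0.0, 0.005]]
force: [0.8, -0.7, 0.5]
opening: 0.006
```

Request:
play_rows(
  motion=[
    [[0,30,-20],[0,0,0],0],
    [[0,70,-45],[0,0,0],0],
    [[0,110,-70],[0,0,0],0],
    [[0,150,-95],[0,0,0],0],
    [[0,180,-115],[0,0,0],0],
    [[0,200,-125],[0,0,0],0],
    [[0,200,-125],[0,0,0],0],
    [[0,200,-125],[0,0,0],0],
  ],
)

```text
time_s: 14.0
position: [0.4343, 0.2971, 0.2085]
tcp_rot: [[-0.0, -0.001, 1.0], [-0.001, 1.0, 0.001], [-1.0, -0.001, -0.0]]
force: [0.1, 1.2, -0.1]
opening: 0.006
```

```bash
python3 look.py p8; python3 - <<'E'
from rig import bot
from h import *
c=bot.capture("scene");print(blobs(c,(50,90,30),(85,255,255),(220,220,380,340),8))
cv2.imwrite("pics/full.png",c["img"])
E
```

```text
red [311, 246, 8, 7, 41] [-3.8 49.2] r 49.3 brg 94.4
blue [343, 260, 7, 8, 39] [-41.4 -28.1] r 50.0 brg -145.8
purp [339, 226, 7, 7, 41] [ 44.7 -21.4] r 49.6 brg -25.6
14.1 [0.4351 0.2962 0.2085] [-0.61 -0.38 -0.16]
[(array([251.42, 244.79]), [246, 240, 12, 10, 101])]
```

View pics/p8.png

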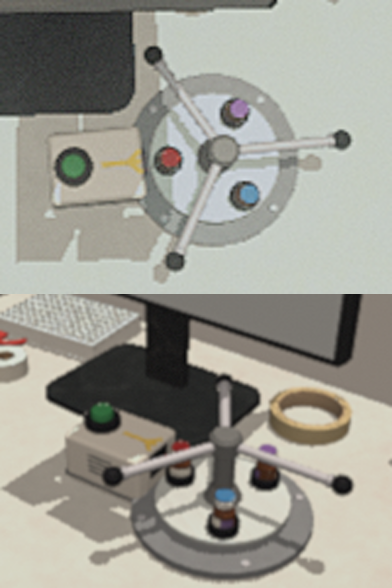

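The button is back up, with its blob where it was before the press. All three vials are upright and red is in line with the arrow, so I'm handing in.

```bash
python3 - <<'E'
from rig import bot
print(bot.hand_in())
E
```

```text
the job is handed in; nothing more can be done
None
```

The red-capped vial stands in front of the reader's window, the green button has been pressed and released, and the job is handed in. No verdict was reported.

- **Turning the carousel:** I pushed one spoke with the shut fingers about 160° anticlockwise, round the near side. The tool force read at most about 2 N at the end of each move. In the last top view the red cap bears 94.4°, against 94.1° for the reader. That puts it under 1 mm from the reading place, with a camera calibration good to about 2 mm. It did not move when I backed off.
- **Pressing the button:** I pressed down to z = 0.080 m, where the force read 12 N. That is well above the 4 N spring, so the button was at its stop. Afterwards it appeared at the same pixel position as before the press.
- **Final look:** All three vials look upright in their pockets, and the arm was clear of everything. I saw nothing disturbed in the cropped views, but I did not measure the tube rack, label roll, bottle or tape. The work took about 14 s.
- **Disagreement:** The scene camera, checked once, put the button about 8 mm towards the robot and 5 mm towards the axis from the top view, and the red cap about 4 mm away. I put this down to masking the sides of the parts and the partly hidden cap, and used the top view.

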